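# Refit the shade on a pool-table lamp

## Robot

A 6-joint arm with a two-finger parallel gripper is mounted at the origin on the work surface. World frame = base frame: x ahead of the robot, y to its left, z up, the work surface at z = 0. Lengths are in m, angles in degrees, forces in N, time in s.
With the tool pointing down it reaches from about 0.325 to 0.85 m from the base axis. Payload 15.5 kg.
Tool frame: the origin (TCP) lies midway between the tips of the shut fingers; the grasp point (between the pads) lies 19 mm behind it; z points along the fingers, y is the line along which they close (so a half turn about z gives the same grasp; the last joint's range is limited). The gripper opens to 91 mm and grips with 3 to 60 N. Pads are 32 mm wide; open, the fingers measure 118 mm over their backs; the gripper's body (76 mm by 178 mm) begins 60 mm behind the grasp point.
Start: joints at [58.356, 28.281, 77.091, -0, 74.628, -5.472], TCP at [0.276, 0.561, 0.214] pointing down, gripper open.
Joint ranges: [-166.48, 166.48], [-47.26, 123.95], [12.59, 153.08], [-70.14, 250.14], [6.76, 159.57], [-176.63, 176.63]. Speed limits (degrees/s): [108.29, 108.29, 147.25, 172.46, 172.46, 172.46].

## Interface

Orientations are given as a 3x3 rotation matrix whose columns are the frame's x, y, z axes.
In Python, from bench import ctrl gives the robot as it stands. The module is installed in compiled form; this text tells all that it offers. Calls block until the motion is done:
- ctrl.goto(position, orientation): joint-space move of the TCP to a pose.
- ctrl.move_l(position, vel=0.15, ori=None, contact_N=None): straight line of the TCP; ori=None keeps the orientation; vel is the mean speed in m/s. With contact_N (N) it stops when the force on the tool has changed by that much, and returns True; else False.
- ctrl.movej(angles): joint-space move.
- ctrl.command_gripper(opening): opening from 0.0 (shut) to 1.0 (fully open); the grip force is fixed at half the most; returns when the fingers have stopped.
- ctrl.sleep(seconds).
- ctrl.ik(position, orientation): joint angles nearest the present ones, or None.
- ctrl.read_camera(name): name is "scene" or "top" or "wrist"; returns the picture (480x640x3 uint8, blue, green, red); there is no depth.
- ctrl.camera_params(name): a dict with "fx", "fy", "cx", "cy" (pixels), "pose" (4x4, takes a point from camera to world coordinates); the wrist camera has in their place "T_tool_cam" (4x4, takes a point from camera to tool coordinates, whose origin is the TCP and whose axes are the flange's). Camera axes: x right, y up, looking along -z (the intrinsics and any distortion apply to the point x, -y, -z); pixel columns grow to the right and rows downward; lengths in m; the calibration is good to about 2 mm. A picture is of the moment at which its call begins: read the wrist's pose just before it. camera_params takes no time and is no camera call.
A pose or a line that the arm cannot do raises ctrl.MotionError and nothing moves.
- ctrl.sign_off(): hands the job in; it is judged then, once.
Readings, each from a call of its own:
- ctrl.current_t(): time.
- ctrl.current_q(): joint angles.
- ctrl.current_dq(): joint speeds.
- ctrl.current_effort(): joint torques, N m.
- ctrl.current_tool_pos(): TCP position.
- ctrl.current_eef_rot(): TCP orientation.
- ctrl.current_contact_force(): force on the tool from outside, world axes, zero at the start.
- ctrl.current_wrist_torque(): the same for the moment, N m.
- ctrl.current_grip_width(): opening from 0.0 (shut) to 1.0 (fully open).
- ctrl.current_grasp_force(): force on a finger pad.
Only numpy, scipy, OpenCV 4.12 (cv2) and the standard library are available. Lean on these libraries where they do the work, as an engineer would, in place of code of your own. Each camera call takes 0.05 s, during which the arm holds its last target. There are 200 camera calls.

## Task

The pool-table lamp's head stands upside down in the vice: put its shade back on. Thread the black rubber seat ring, then the shade with its collar up, then the brass locking ring down over the white lampholder, each fully home before the next; push the locking ring down past the three lugs against the spring and turn it clockwise until it locks under them. Set the shade down rather than dropping it, and leave everything else on the table where it is.

Things in the scene. Friction and masses are not known exactly. Their poses are not given: they have to be found in the camera images.
- vice: small blue vice fixed to the table, holding the lamp head upside down: about 150 long, 104 wide, jaws 56 high; screw handle towards its own -x (33 up, 97 out, 75 wide). Origin on the table under the lampholder's axis.
- lamp_seat (a point): centre of the flat top face of the lamp head's seat at rest, 95 above the table, on the lampholder's axis; z up. The seat is a metal disc of diameter 53 on a spring: pre-loaded with 7 N, 1 N more per mm, travel 6. This point does not sink with it.
- holder_top (a point): top centre of the fixed white ceramic lampholder, 44 above the seat. From the seat upwards: diameter 42 up to 12, tapering to 34 at 16, then 34 to its bevelled top.
- lug_level (a point): on the lampholder's axis at the underside of its three brass lugs, 25.5 above the seat. Lugs: 120 degrees apart, 5 high, 8 wide, reaching to radius 21. The lampholder is screwed in to wherever it came tight, and its lugs turn up anywhere: their direction is NOT given, only that one lug lies within 0.72 rad, either way, of the +x axis here. Find it by eye or by feel.
- gasket_c (a point): centre (half-way up) of the black rubber seat ring: outer diameter 58, bore 44, 8 high, 30 g, lying flat on the table. It goes on the seat first; home, this point is 4 above the seat's face.
- shade_c (a point): centre (half-way up) of the shade's brass collar: outer diameter 56, bore 44, 16 high, z up. Around the collar's foot a metal dish, diameter 170: floor 4 thick, flat to radius 68, then a rim flaring to 18 high. About 260 g. Collar and mouth up, on the table and on the lamp. Hold it across the collar from above. Home on the seat ring, this point is 16 above the seat at rest.
- lockring_c (a point): centre (half-way up) of the knurled brass locking ring, right side up, z up: outer diameter 58, 16 high, about 110 g. Lowest 6 of its height: inner flange, bore 36; above that the bore is 46. Resting on the shade unlocked, this point is 32 above the seat at rest; it must be pressed to 27.5 or a little less to turn (about 8 N), and springs back to 29.5 locked.
- notch (a point): one of three notches through the locking ring's flange, 120 degrees apart, 36 degrees wide, a red mark on top over each; this one on the ring's own +x axis, 20.5 from its axis, at the flange's upper face. With the notches over the lugs the ring drops 6.5 from the lugs' tops on to the shade's collar; otherwise it rests on the lugs.
- pocket (a point): floor of one of three pockets in the flange's upper face, 32 degrees wide, 2 deep, each centred 45 degrees counter-clockwise (from above) of a notch. Between notch and pocket is a land of full height; after the pocket a stop. Turning the pressed ring clockwise 45 degrees brings the lugs over the pockets and to the stop; let go, the ring rises and locks.
- seat (a joint): how far the sprung seat is pressed down, m: 0 at rest, at most 0.006; about 0.0025 when the locking ring is locked under the lugs.
- chalk_blue: bystander: cue chalk cube, blue top, 23 wide and high; origin under its centre.
- chalk_green: bystander: cue chalk cube, green top, 23 wide and high; origin under its centre.
- tip_shaper: bystander: upright wooden cue-tip shaper, diameter 32, 38 high; origin under its centre.
- screwdriver: bystander: red-handled screwdriver lying flat; origin under its middle, x along it.
- wrench: bystander: steel spanner, 150 long, lying flat; origin under its middle, x along it.
- polish_tin: bystander: round tin, diameter 60, 45 high; origin under its centre.
- mug: bystander: blue mug, diameter 80, 90 high; origin under its centre.
Not all that is in view belongs to the job. There is more than one size of the part that bears shade_c; the job needs the larger.

How it is judged:
By the outcome, as a careful person would: the job done as asked, in the order asked, and still so for the second after the job is handed in, with the robot touching nothing.
It also fails if it takes over 72 s, if anything falls off the work surface, if the arm or the gripper's body presses on something with over 40 N, if the wrist force passes 120 N, or if a joint passes its speed limit or range.

## Working session

There is one attempt and no reset: what is moved stays moved. The work goes in short steps, each a Python script; the robot and the scene stay as the last script left them, time stands still between calls to the robot, and variables do not carry over. Pictures are saved under pics/ and viewed, at most 10 in all, crops included, and the job is handed in when it is done.

```bash
mkdir -p pics; python3 - <<'E'
from bench import ctrl
import cv2, numpy as np
for n in ["scene","top"]:
    cv2.imwrite(f"pics/{n}0.png",ctrl.read_camera(n))
    p=ctrl.camera_params(n);print(n,{k:(np.round(v,4).tolist() if hasattr(v,'__len__') else v) for k,v in p.items()})
p=ctrl.camera_params("wrist");print({k:(np.round(v,4).tolist() if hasattr(v,'__len__') else v) for k,v in p.items()})
print(ctrl.current_t(),ctrl.current_eef_rot())
E
```

```text
scene {'fx': 459.86076321335423, 'fy': 459.86076321335423, 'cx': 313.8578231085098, 'cy': 240.21679859826472, 'pose': [[0.6432, -0.6311, 0.4335, 0.9013], [0.7655, 0.5186, -0.3808, -0.4036], [0.0155, 0.5768, 0.8167, 0.9339], [0.0, 0.0, 0.0, 1.0]]}
top {'fx': 513.5702528370633, 'fy': 513.5702528370633, 'cx': 319.54699363547854, 'cy': 240.86681247874688, 'pose': [[0.0244, 0.9954, -0.0921, 0.3602], [-0.9997, 0.0251, 0.0062, -0.0353], [0.0085, 0.0919, 0.9957, 1.3744], [0.0, 0.0, 0.0, 1.0]]}
{'fx': 407.89425677507506, 'fy': 407.89425677507506, 'cx': 317.8281848196655, 'cy': 232.64070987870895, 'T_tool_cam': [[0.0002, 0.9711, 0.2388, 0.0664], [1.0, -0.0004, 0.0005, -0.0001], [0.0006, 0.2388, -0.9711, -0.1703], [0.0, 0.0, 0.0, 1.0]]}
0.1 [[-8.97465143e-01  4.41084976e-01 -6.00793729e-04]
 [ 4.41085367e-01  8.97464662e-01 -9.37776577e-04]
 [ 1.25551982e-04 -1.10662311e-03 -9.99999380e-01]]
```

View pics/top0.png

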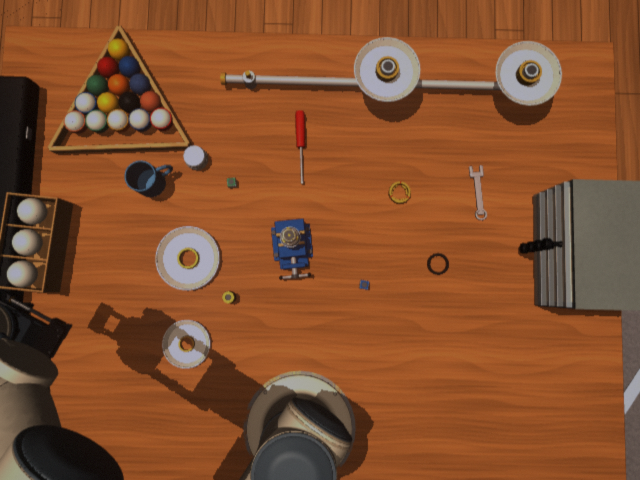

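View pics/scene0.png

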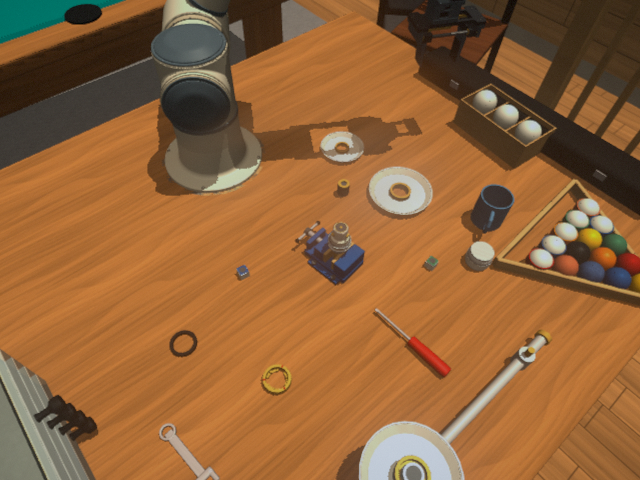

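Candidates in the top view: large shade at (188,258), small shade at (186,344), mounted lamp heads and shades at (388,68) and (528,72), seat ring at (438,264), locking ring at (400,191), lampholder in the vice at (291,236), white tin at (195,157). I choose the large loose dish at (188,258), the black ring and the brass ring, and will check them up close.

```bash
cat > h.py <<'E'
from bench import ctrl
import cv2, numpy as np
def wpose():
    T=np.eye(4);T[:3,:3]=ctrl.current_eef_rot();T[:3,3]=ctrl.current_tool_pos()
    return T
def shot(name,save=None):
    p=ctrl.camera_params(name)
    T=wpose()@p["T_tool_cam"] if name=="wrist" else np.array(p["pose"])
    im=ctrl.read_camera(name)
    if save: cv2.imwrite(f"pics/{save}.png",im)
    return im,p,T
def ray(px,z,p,T):
    d=T[:3,:3]@np.array([(px[0]-p["cx"])/p["fx"],-(px[1]-p["cy"])/p["fy"],-1])
    o=T[:3,3];return o+d*(z-o[2])/d[2]
def proj(X,p,T):
    c=T[:3,:3].T@(np.asarray(X)-T[:3,3]);return np.array([p["cx"]-p["fx"]*c[0]/c[2],p["cy"]+p["fy"]*c[1]/c[2]])
def down(yaw):  # tool x-axis at yaw (deg), z down
    a=np.radians(yaw);return np.array([[np.cos(a),np.sin(a),0],[np.sin(a),-np.cos(a),0],[0,0,-1]])
E
python3 - <<'E'
from h import *
im,p,T=shot("top")
hsv=cv2.cvtColor(im,cv2.COLOR_BGR2HSV)
def cen(m,box):
    x0,y0,x1,y1=box;s=np.zeros(m.shape,bool);s[y0:y1,x0:x1]=True
    c,_=cv2.findContours((m&s).astype(np.uint8),cv2.RETR_EXTERNAL,cv2.CHAIN_APPROX_NONE)
    c=max(c,key=cv2.contourArea);return cv2.fitEllipse(c)
V=hsv[...,2];S=hsv[...,1];H=hsv[...,0]
for n,m,b,z in [("gasket",V<60,(420,245,456,283),.008),("lock",(H>18)&(H<35)&(V>90),(380,172,420,210),.016),("shade",S<70,(145,215,230,300),.018),("holder",S<110,(275,222,308,250),.139)]:
    e=cen(m,b);print(n,np.round(e[0],1),np.round(e[1],1),ray(e[0],z,p,T).round(4))
for n,px in [("small shade",(186,344)),("mug",(143,178)),("tipsh",(229,297)),("chalkb",(364,285)),("chalkg",(232,183)),("wr",(478,190))]: print(n,ray(px,.02,p,T).round(3))
s=cv2.resize(im[150:310,140:460],(800,400),interpolation=cv2.INTER_CUBIC);cv2.imwrite("pics/c.png",s)
E
```

```text
gasket [437.6 263.6] [19.6 20.2] [ 0.4336 -0.36    0.008 ]
lock [406.2 188.5] [ 4.  13.3] [ 0.633 -0.273  0.016]
shade [188.2 257.9] [60.6 63.6] [0.4319 0.3017 0.018 ]
holder [293.6 237.1] [25.2 34.9] [0.4822 0.02   0.139 ]
small shade [0.208 0.296 0.02 ]
mug [0.642 0.432 0.02 ]
tipsh [0.332 0.19  0.02 ]
chalkb [ 0.372 -0.163  0.02 ]
chalkg [0.635 0.194 0.02 ]
wr [ 0.633 -0.465  0.02 ]
```

```bash
python3 - <<'E'
from h import *
import pickle
D={}
def look(n,xy,z,yaw):
    ctrl.goto([xy[0],xy[1],z+.10],down(yaw)); ctrl.sleep(.2)
    D[n]=shot("wrist","w_"+n)
look("shade",(.4319,.3017),.016,90)
look("h180",(.482,.023),.139,180)
look("h90",(.482,.023),.139,90)
look("h0",(.482,.023),.139,0)
look("lock",(.625,-.258),.016,90)
look("gasket",(.4336,-.36),.008,90)
pickle.dump(D,open("D.pkl","wb"));print(ctrl.current_t())
a=[cv2.resize(D[k][0],(400,300),interpolation=cv2.INTER_AREA) for k in("shade","gasket","lock","h90")]
cv2.imwrite("pics/m1.png",np.vstack([np.hstack(a[:2]),np.hstack(a[2:])]))
E
```

```text
10.375
```

View pics/m1.png

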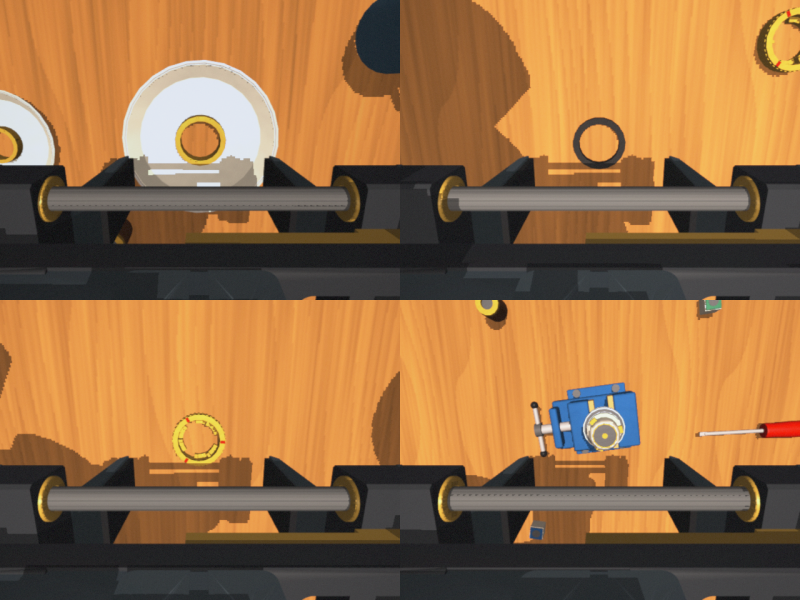

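The quarters show the large shade's collar at about (400,280) full-res, the seat ring at (398,285), the locking ring at (398,275) with red marks, and the holder at about (408,272). Now a crop of the lock ring and the three holder views.

```bash
python3 - <<'E'
from h import *
import pickle
D=pickle.load(open("D.pkl","rb"))
def crop(k,c,r=50): 
    im=D[k][0];return cv2.resize(im[c[1]-r:c[1]+r,c[0]-r:c[0]+r],(400,300) if 0 else (300,300),interpolation=cv2.INTER_CUBIC)
P={}
for k in("lock","h90","h180","h0"):
    im,p,T=D[k]
    z=.016 if k=="lock" else .139
    X=(.625,-.258,z) if k=="lock" else (.482,.023,z)
    c=proj(X,p,T).astype(int);P[k]=c;print(k,c)
cv2.imwrite("pics/m2.png",np.vstack([np.hstack([crop(k,P[k]) for k in("lock","h90")]),np.hstack([crop(k,P[k]) for k in("h180","h0")])]))
E
```

```text
lock [317 232]
h90 [317 232]
h180 [318 232]
h0 [317 233]
```

View pics/m2.png

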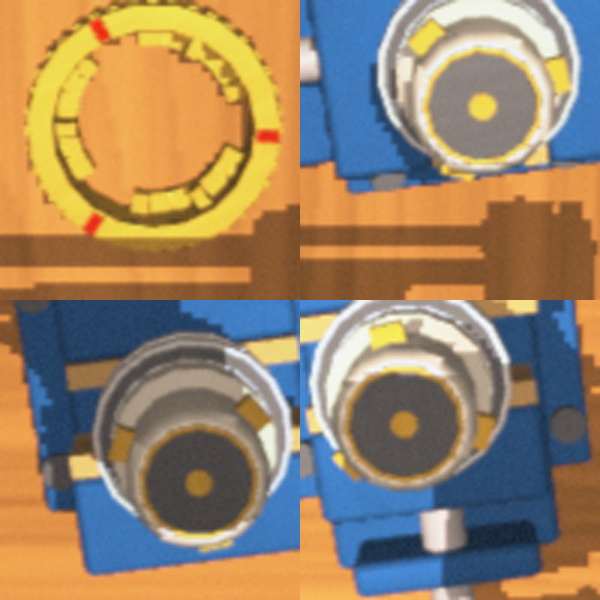

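```bash
python3 - <<'E'
from h import *
import pickle
D=pickle.load(open("D.pkl","rb"))
def gold(im): 
    h=cv2.cvtColor(im,cv2.COLOR_BGR2HSV);return (h[...,0]>15)&(h[...,0]<35)&(h[...,1]>110)&(h[...,2]>60)
def near(m,c,r):
    y,x=np.mgrid[:480,:640];s=m&((x-c[0])**2+(y-c[1])**2<r*r);return np.array([x[s].mean(),y[s].mean()]),s.sum()
lugs={"h90":[(42.7,12.7),(86.7,25),(52.7,57.7)],"h180":[(83.3,37.3),(40.7,48.3)],"h0":[(29.3,11),(61.7,43.3),(15,54.3)]}
dot={"h90":(60.7,35.7),"h180":(66.3,61),"h0":(34.7,41.7)}
off={"h90":(267,182),"h180":(268,182),"h0":(267,183)}
C={};A=[];B=[]
for k in lugs:
    im,p,T=D[k];c,n=near(gold(im),np.array(dot[k])+off[k],7)
    X=ray(c,.139,p,T);C[k]=X;R=wpose()[:3,:3] if 0 else T[:3,:3]@np.array(p["T_tool_cam"])[:3,:3].T
    print(k,c.round(1),n,X.round(4),"tool-rel",np.round(R.T@(X-T[:3,3]),4))
    A.append(np.hstack([np.eye(2),R[:2,:2]]));B.append(X[:2])
    lx=[ray(np.array(l)+off[k],.1255,p,T)-X for l in lugs[k]]
    # same z-offset correction: bias common, ok
    print("  lugs",[(round(np.degrees(np.arctan2(v[1],v[0])),1),round(1e3*np.hypot(v[0],v[1]),1)) for v in lx])
s=np.linalg.lstsq(np.vstack(A),np.hstack(B),rcond=None);print("true centre",s[0][:2].round(4),"tool bias",s[0][2:].round(4),"res",(np.vstack(A)@s[0]-np.hstack(B)).round(4))
# gasket, lock, shade
def ell(m,c,r,hull=True):
    y,x=np.mgrid[:480,:640];m=(m&((x-c[0])**2+(y-c[1])**2<r*r)).astype(np.uint8)
    q,_=cv2.findContours(m,cv2.RETR_LIST,cv2.CHAIN_APPROX_NONE);q=sorted(q,key=cv2.contourArea)[::-1]
    return [(tuple(np.round(e[0],1)),tuple(np.round(e[1],1))) for e in [cv2.fitEllipse(k) for k in q[:2] if len(k)>20]]
im,p,T=D["gasket"];V=im.max(2);e=ell(V<85,(318,230),55);print("gasket",e,[ray(i[0],.008,p,T).round(4) for i in e])
im,p,T=D["shade"];e=ell(gold(im),(320,226),45);print("collar",e,[ray(i[0],.016,p,T).round(4) for i in e])
im,p,T=D["lock"];h=cv2.cvtColor(im,cv2.COLOR_BGR2HSV)
red=((h[...,0]<8)|(h[...,0]>174))&(h[...,1]>180)&(h[...,2]>120)
y,x=np.mgrid[:480,:640];r=(red&((x-317)**2+(y-226)**2<50**2)).astype(np.uint8)
n,_,st,ce=cv2.connectedComponentsWithStats(r)
m=[ray(ce[i],.016,p,T) for i in range(1,n) if st[i,4]>5];print("marks",np.round(m,4).tolist(),st[1:,4]);c=np.mean(m,0);print("mean",c.round(4),[np.degrees(np.arctan2(*(v-c)[1::-1])).round(1) for v in m],[np.linalg.norm(v-c).round(4) for v in m])
E
```

```text
h90 [327.3 217. ] 65 [0.4887 0.0338 0.139 ] tool-rel [-0.0558  0.0062  0.2703]
  lugs [(np.float64(132.6), np.float64(17.9)), (np.float64(13.3), np.float64(19.4)), (np.float64(-104.6), np.float64(20.1))]
h180 [333.9 242.6] 62 [0.4889 0.0339 0.139 ] tool-rel [-0.0734  0.0109  0.2702]
  lugs [(np.float64(136.6), np.float64(18.6)), (np.float64(-107.2), np.float64(18.4))]
h0 [301.1 224. ] 66 [0.4887 0.0339 0.139 ] tool-rel [-0.0608 -0.0112  0.2703]
  lugs [(np.float64(11.4), np.float64(18.9)), (np.float64(-103.8), np.float64(19.7)), (np.float64(131.7), np.float64(19.3))]
true centre [0.4888 0.0339] tool bias [-0.0001 -0.    ] res [ 0.  0. -0. -0. -0.  0.]
gasket [((np.float64(318.2), np.float64(228.9)), (np.float64(80.4), np.float64(80.8))), ((np.float64(318.1), np.float64(228.2)), (np.float64(61.8), np.float64(64.9)))] [array([ 0.4354, -0.357 ,  0.008 ]), array([ 0.4354, -0.3565,  0.008 ])]
collar [((np.float64(320.2), np.float64(224.4)), (np.float64(79.0), np.float64(79.4))), ((np.float64(320.1), np.float64(222.9)), (np.float64(56.5), np.float64(62.1)))] [array([0.4337, 0.3084, 0.016 ]), array([0.4337, 0.3094, 0.016 ])]
marks [[0.6135, -0.2295, 0.016], [0.6516, -0.2538, 0.016], [0.6113, -0.2748, 0.016]] [20 18 19]
mean [ 0.6255 -0.2527  0.016 ] [np.float64(117.4), np.float64(-2.4), np.float64(-122.6)] [np.float64(0.0261), np.float64(0.0261), np.float64(0.0262)]
```

The crops show the brass-dot holder top at (327,217), (334,243) and (301,224). All three views agree on (0.4888, 0.0339), with no camera bias. Lugs sit at about 13.7° and the ring's notch marks at -2.5°. Now the seat ring.

```bash
cat >> h.py <<'E'
HC=np.array([.4888,.0339])
def pick(x,y,ztcp,yaw,lift=.05):
    ctrl.goto([x,y,ztcp+.05],down(yaw)); ctrl.move_l([x,y,ztcp],.1)
    ctrl.command_gripper(.3); ctrl.sleep(.2)
    print("grip",ctrl.current_grip_width(),ctrl.current_grasp_force())
    ctrl.move_l([x,y,ztcp+lift],.15); ctrl.sleep(.2)
E
python3 - <<'E'
from h import *
pick(.4354,-.3575,.002,90)
im,p,T=shot("wrist","g_held")
c=proj(ctrl.current_tool_pos(),p,T);print(c,ctrl.current_tool_pos(),ctrl.current_t())
cv2.imwrite("pics/g_crop.png",cv2.resize(im[180:380,170:470],(600,400)))
E
```

```text
grip 0.6204716791083525 30.00100950070191
[317.12620191 286.73467325] [ 0.43501982 -0.35713586  0.05110544] 12.9167
```

View pics/g_crop.png

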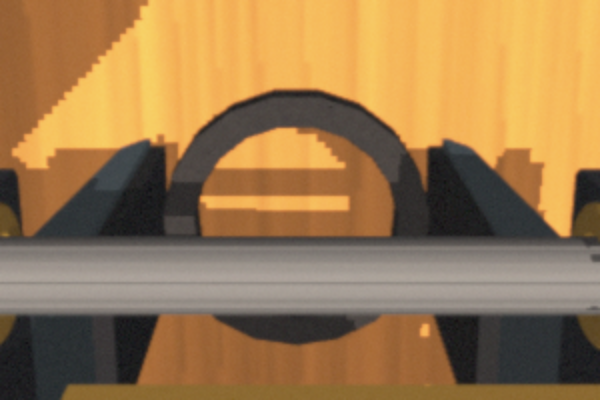

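The ring is held level, with its hole's far edge at row 244, its outer far edge at row 225 and its near edge at row 351.5. Its column is centred at 318.5.

```bash
python3 - <<'E'
from h import *
import cv2
p=ctrl.camera_params("wrist");W=wpose();T=W@p["T_tool_cam"];t=W[:3,3]
for r,dz,o in[(244,-.002,.022),(225,.006,.029),(351.5,-.002,-.029)]:
    X=ray((318.5,r),t[2]+dz,p,T);print("ring centre - tcp",(X-t+[0,o,0]).round(4))
z=t[2]
ctrl.move_l([t[0],t[1],.21],.2)
ctrl.goto([HC[0],HC[1],.16],down(90));ctrl.sleep(.3)
e=HC-ctrl.current_tool_pos()[:2];print("err",e,ctrl.current_contact_force(),ctrl.current_t())
E
```

```text
ring centre - tcp [ 0.0007  0.041  -0.002 ]
ring centre - tcp [0.0007 0.0584 0.006 ]
ring centre - tcp [ 0.0007 -0.0622 -0.002 ]
err [-0.00013932  0.00048914] [-0.41995781  0.23176707 -0.26790268] 15.6333
```

The image-up direction is +y, so my edge signs were flipped. Corrected, the ring sits at TCP +(0.0004, -0.0004). Lowering it now.

```bash
cat >> h.py <<'E'
def settle(tgt,z,yaw):   # closed-loop xy over a target
    c=np.array(tgt,float)
    for _ in range(2):
        ctrl.move_l([c[0],c[1],z],.1,ori=down(yaw));ctrl.sleep(.15)
        c+=np.array(tgt)-ctrl.current_tool_pos()[:2]
    return c
E
python3 - <<'E'
from h import *
off=np.array([.0004,-.0004]);c=settle(HC-off,.158,90)
r=ctrl.move_l([*c,.0965],.06,contact_N=5);ctrl.sleep(.2)
print(r,ctrl.current_tool_pos(),HC-off,ctrl.current_contact_force(),ctrl.current_wrist_torque(),ctrl.current_t())
E
```

```text
True [0.48805125 0.03428661 0.09630535] [0.4884 0.0343] [-1.29843278  0.66372922  8.11839422] [-0.14531887  0.08714832  0.01047062] 17.6417
```

Home height was reached with a seat force of 8 N. Release it and fetch the shade.

```bash
python3 - <<'E'
from h import *
ctrl.command_gripper(.85)
t=ctrl.current_tool_pos();ctrl.move_l([t[0],t[1],.19],.2)
ctrl.goto([.4337,.3074,.10],down(90))
c=settle((.4337,.3074),.05,90)
ctrl.move_l([*c,.007],.1);print(ctrl.current_tool_pos(),ctrl.current_contact_force())
ctrl.command_gripper(.3);ctrl.sleep(.2)
print("grip",ctrl.current_grip_width(),ctrl.current_grasp_force(),ctrl.current_tool_pos())
t=ctrl.current_tool_pos();ctrl.move_l([*c,.22],.2);ctrl.sleep(.2)
im,p,T=shot("wrist","s_held");print(wpose()[:3,3],ctrl.current_t(),ctrl.current_contact_force())
a=cv2.resize(im[180:380,170:470],(600,400))
b=shot("top")[0];b=cv2.resize(b[190:290,240:390],(600,400),interpolation=cv2.INTER_CUBIC)[:200] 
cv2.imwrite("pics/s_crop.png",np.vstack([a,b]))
E
```

```text
[0.43365925 0.30735956 0.0070464 ] [ 0.41657747 -0.77124013 -0.16880555]
grip 0.6025883227540778 30.00151853542775 [0.43392145 0.30751115 0.00741594]
[0.43341758 0.30722502 0.2193702 ] 23.825 [-0.18694333  0.27924855 -2.81005883]
```

View pics/s_crop.png

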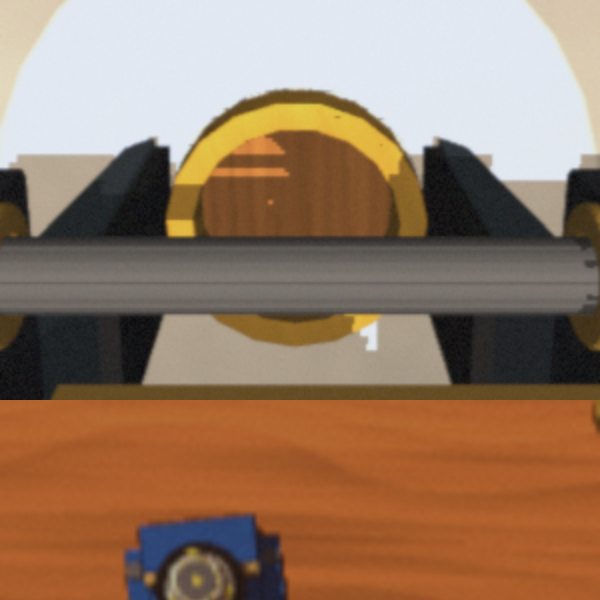

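The shade is held level: its collar's outer top face spans rows 231.5 to 353, with the column centre at 318.2. The black seat ring shows around the holder.

```bash
python3 - <<'E'
from h import *
p=ctrl.camera_params("wrist");W=wpose();T=W@p["T_tool_cam"];t=W[:3,3]
for r in(245,231.5,353):
    print(r,(ray((318.2,r),t[2]+.009,p,T)-t)[:2].round(4))
a=ray((318.2,231.5),t[2]+.009,p,T)-t;b=ray((318.2,353),t[2]+.009,p,T)-t
off=np.array([0.0003,(a[1]+b[1])/2]);print(off)
ctrl.goto([HC[0],HC[1],.19],down(90))
np.save("off.npy",off);ctrl.sleep(.2);print(ctrl.current_tool_pos(),ctrl.current_t())
E
```

```text
245 [0.0006 0.0216]
231.5 [0.0006 0.0273]
353 [ 0.0006 -0.0276]
[ 0.0003     -0.00013042]
[0.48886918 0.03492475 0.19008629] 25.1583
```

```bash
python3 - <<'E'
from h import *
off=np.array([.0002,-.0002]);c=settle(HC-off,.16,90)
f0=ctrl.current_contact_force()
r=ctrl.move_l([*c,.1095],.06,contact_N=4);ctrl.sleep(.2)
print(r,ctrl.current_tool_pos(),ctrl.current_contact_force()-f0,ctrl.current_wrist_torque(),ctrl.current_t())
E
```

```text
True [0.48798514 0.03409308 0.10930849] [3.23440486 0.42882556 6.59263889] [-0.09262287 -0.42827897  0.00050809] 27.175
```

```bash
python3 - <<'E'
from h import *
ctrl.command_gripper(.85)
t=ctrl.current_tool_pos();ctrl.move_l([t[0],t[1],.20],.2)
b=shot("wrist","after_shade")[0]
ctrl.goto([.6255,-.2527,.10],down(74))
c=settle((.6255,-.2527),.05,74)
ctrl.move_l([*c,.003],.1)
ctrl.command_gripper(.3);ctrl.sleep(.2)
print("grip",ctrl.current_grip_width(),ctrl.current_grasp_force(),ctrl.current_tool_pos())
ctrl.move_l([*c,.22],.2);ctrl.sleep(.2)
im,p,T=shot("wrist","l_held");t=T@np.linalg.inv(p["T_tool_cam"]);t=t[:3,3];print(t,ctrl.current_t())
h=cv2.cvtColor(im,cv2.COLOR_BGR2HSV)
red=((h[...,0]<8)|(h[...,0]>174))&(h[...,1]>170)&(h[...,2]>60)
n,_,st,ce=cv2.connectedComponentsWithStats(red.astype(np.uint8))
for i in range(1,n):
    if st[i,4]>8:
        v=(ray(ce[i],t[2]+.013,p,T)-t)[:2]
        if np.hypot(*v)<.04: print(ce[i].round(1),st[i,4],v.round(4),np.degrees(np.arctan2(v[1],v[0])).round(1),np.hypot(*v).round(4))
a=cv2.resize(im[180:380,170:470],(600,400))
cv2.imwrite("pics/l_crop.png",np.vstack([a[:280],cv2.resize(b,(600,450))[:300]]))
E
```

```text
grip 0.6299718854769094 30.000695634553267 [ 0.62561988 -0.25271145  0.00319185]
[ 0.6251723 -0.2524649  0.219048 ] 33.5833
[273.4 254. ] 63 [-0.0114  0.0232] 116.3 0.0258
[379.9 284.1] 71 [ 0.0267 -0.0011] -2.4 0.0267
[300.6 352.2] 59 [-0.0134 -0.0219] -121.5 0.0257
```

View pics/l_crop.png

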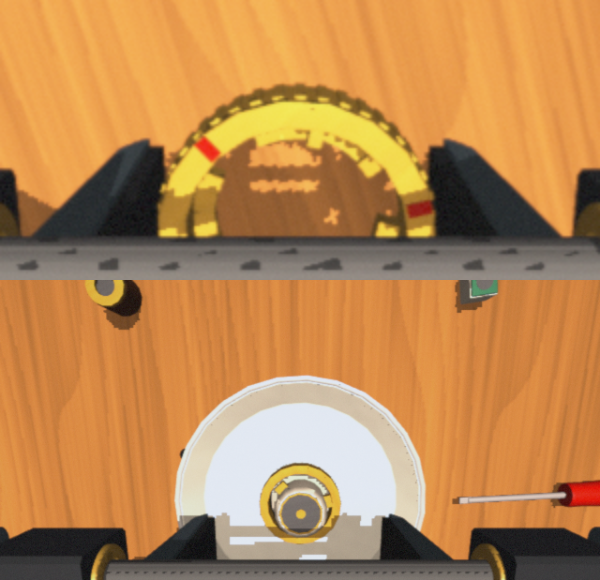

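The shade sits level and home on the holder in the lower picture. The locking ring is held with its marks at -2.6° and its centre at +(0.0006, 0.0001). Place it at yaw 90.3.

```bash
python3 - <<'E'
from h import *
ctrl.goto([HC[0],HC[1],.19],down(90.3))
off=np.array([.0005,.0003]);c=settle(HC-off,.155,90.3)
f0=ctrl.current_contact_force()
r=ctrl.move_l([*c,.1215],.06,contact_N=4);ctrl.sleep(.2)
print(r,ctrl.current_tool_pos(),HC-off,ctrl.current_contact_force()-f0,ctrl.current_wrist_torque(),ctrl.current_t())
E
```

```text
True [0.48767277 0.0335919  0.11993985] [0.4883 0.0336] [-0.16582768 -0.40796778  6.61525898] [-0.1011935  -0.25713783 -0.02289609] 36.6667
```

Dropped over the lugs onto the collar. Press and turn.

```bash
python3 - <<'E'
from h import *
tgt=HC-np.array([.0005,.0003])
c=np.array([*tgt,.1172]);c[:2]+=[.0004,0]
def st(tag): print(tag,ctrl.current_tool_pos().round(4),ctrl.current_contact_force().round(1),ctrl.current_wrist_torque().round(2),round(ctrl.current_t(),2))
for _ in range(2):
    ctrl.move_l(c,.03);ctrl.sleep(.15);c[2]+=.1172-ctrl.current_tool_pos()[2];st("press")
for a in(8,16,24,32,38,42):
    ctrl.goto(c,down(90.3-a));ctrl.sleep(.1)
    W=wpose();st(a);print("  yaw",np.degrees(np.arctan2(W[1,0],W[0,0])).round(1))
    c[2]+=.1172-W[2,3]
    if abs(ctrl.current_wrist_torque()[2])>1.2: break
E
```

```text
press [0.4883 0.0336 0.1172] [-1.6 -0.3  6.5] [-0.09  0.4  -0.01] 37.07
press [0.4883 0.0336 0.1172] [-3.7  0.6  7.5] [-0.05  0.4   0.02] 37.47
8 [0.4886 0.0336 0.1173] [-0.  -0.2  6.8] [-0.02  0.19 -0.08] 37.83
  yaw 82.3
16 [0.4888 0.0336 0.1172] [-0.2  0.6  7. ] [-0.07  0.11 -0.1 ] 38.2
  yaw 74.3
24 [0.4888 0.0336 0.1172] [ 0.6 -0.2  8. ] [-0.12  0.12 -0.12] 38.57
  yaw 66.3
32 [0.4888 0.0336 0.1172] [-0.2  0.2  8. ] [-0.07  0.06 -0.14] 38.93
  yaw 58.3
38 [0.4888 0.0336 0.1172] [ 0.5 -0.5  6.7] [-0.13  0.12 -0.14] 39.28
  yaw 52.3
42 [0.4888 0.0336 0.1172] [0.3 0.5 6.9] [-0.1   0.13 -0.17] 39.63
  yaw 48.3
```

```bash
python3 - <<'E'
from h import *
c=np.array([*ctrl.current_tool_pos()]);
for a in(44,46,48,50,52,54):
    ctrl.goto(c,down(90.3-a));ctrl.sleep(.1)
    tz=ctrl.current_wrist_torque()[2];W=wpose();print(a,np.degrees(np.arctan2(W[1,0],W[0,0])).round(1),W[:3,3].round(4),ctrl.current_contact_force().round(1),tz.round(2))
    c[2]+=.1172-W[2,3]
    if abs(tz)>.45: break
im,p,T=shot("wrist","turned");t=wpose()[:3,3]
h=cv2.cvtColor(im,cv2.COLOR_BGR2HSV)
red=((h[...,0]<8)|(h[...,0]>174))&(h[...,1]>170)&(h[...,2]>60)
n,_,s,ce=cv2.connectedComponentsWithStats(red.astype(np.uint8))
for i in range(1,n):
    if s[i,4]>8:
        v=(ray(ce[i],t[2]+.013,p,T)-t)[:2]
        if np.hypot(*v)<.04: print(v.round(4),np.degrees(np.arctan2(v[1],v[0])).round(1))
print(ctrl.current_t())
E
```

```text
44 46.3 [0.4889 0.0336 0.1173] [0.4 0.  6.7] -0.01
46 44.3 [0.4889 0.0336 0.1172] [-0.4  0.3  7.2] -0.02
48 42.3 [0.4888 0.0337 0.1172] [-1.3  1.3  7.7] 0.03
50 40.3 [0.4885 0.0338 0.1172] [-1.6  3.3  8.5] 0.36
52 38.4 [0.4883 0.0337 0.1171] [-3.2  1.3  9.1] 0.86
[0.0041 0.0259] 80.9
[ 0.0217 -0.0158] -36.0
[-0.0229 -0.01  ] -156.5
41.4333
```

The stop was felt at about 50°. Ease off 2°, let it rise, and release.

```bash
python3 - <<'E'
from h import *
t=ctrl.current_tool_pos();c=[HC[0]-.0001,HC[1]-.0002,.1172]
ctrl.goto(c,down(40));ctrl.sleep(.1)
c[2]=.1192;ctrl.move_l(c,.03);ctrl.sleep(.2)
print(ctrl.current_tool_pos().round(4),ctrl.current_contact_force().round(1),ctrl.current_wrist_torque().round(2))
c[2]=.1212;r=ctrl.move_l(c,.03,contact_N=6);ctrl.sleep(.2)
print(r,ctrl.current_tool_pos().round(4),ctrl.current_contact_force().round(1),ctrl.current_wrist_torque().round(2))
t=ctrl.current_tool_pos()
ctrl.command_gripper(.85);ctrl.sleep(.2)
ctrl.move_l([t[0],t[1],.24],.2);ctrl.sleep(.2)
im,p,T=shot("wrist","final_w")
a=im[80:330,150:480];s=shot("scene","final_s")[0];s=s[170:300,260:440]
cv2.imwrite("pics/final.png",np.hstack([cv2.resize(a,(400,303)),cv2.resize(s,(400,303),interpolation=cv2.INTER_CUBIC)]))
h=cv2.cvtColor(im,cv2.COLOR_BGR2HSV)
red=((h[...,0]<8)|(h[...,0]>174))&(h[...,1]>170)&(h[...,2]>60)
n,_,st,ce=cv2.connectedComponentsWithStats(red.astype(np.uint8))
m=np.array([ray(ce[i],.1325,p,T) for i in range(1,n) if 8<st[i,4]<80]);print(m.round(4),[np.degrees(np.arctan2(*(v[:2]-HC)[::-1])).round(1) for v in m],np.hypot(*(m[:,:2]-HC).T).round(4),ctrl.current_t())
E
```

```text
[0.4883 0.0338 0.1192] [-3.4  1.1  7. ] [0.1  0.58 0.28]
False [0.4881 0.0338 0.1205] [  3.8   2.  -27.4] [ 0.3  -0.59  0.33]
[[0.6804 0.0291 0.1325]
 [0.4914 0.0596 0.1325]
 [0.5102 0.0185 0.1325]
 [0.4656 0.0231 0.1325]] [np.float64(-1.4), np.float64(84.2), np.float64(-35.8), np.float64(-155.1)] [0.1917 0.0259 0.0264 0.0256] 44.4333
```

View pics/final.png

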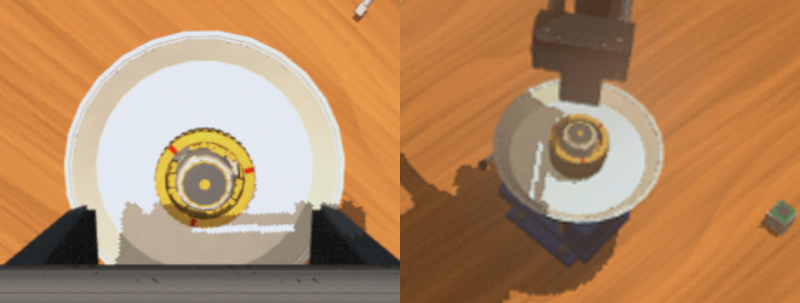

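The picture shows the locking ring concentric on the holder with its marks at -36°, and the shade level. It held against a 27 N upward pull, so it is locked.

```bash
python3 -c "
from bench import ctrl
print(ctrl.sign_off(),ctrl.current_t())"
```

```text
the job is handed in; nothing more can be done
the job is handed in; nothing more can be done
```

The lamp head is reassembled and handed in at about 44 s: seat ring, larger shade and locking ring are each home, the locking ring held under the lugs against a 27 N upward pull, and I saw no sign of any other object on the table being touched.

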